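# Scan the tool case and hold its lid at the pointer

## Robot

A 6-joint arm with a two-finger parallel gripper is mounted at the origin on the work surface. World frame = base frame: x ahead of the robot, y to its left, z up, the work surface at z = 0. Lengths are in mm, angles in rad, forces in N, time in s.
With the tool pointing down it reaches from about 325 to 875 mm from the base axis. Payload 4.4 kg.
Tool frame: the origin (TCP) lies on the centre line of the jaws, within the pads' length; the fingertips stand ahead of it and the grasp point (between the pads) lies 6 mm ahead of it (ctrl.tcp_to_tips is the z of the fingertips in the tool frame, in mm); z points along the fingers, y is the direction in which the jaws open and shut (so a half turn about z gives the same grasp; the last joint's range is limited). The gripper opens to 85 mm and grips with 20 to 120 N. Pads are 22 mm wide; open, the fingers measure 114 mm over their backs; the gripper's body (76 mm by 85 mm) begins 54 mm behind the grasp point. The pads swing forward as they close: fully open they stand 13 mm farther back than shut.
Start: joints at [-1.47, 0.207, 1.542, -0, 1.393, -0.15], TCP at [142.69, -557.016, 256.282] pointing down, gripper open.
Joint ranges: [-2.73, 2.73], [-0.86, 2.22], [0.23, 2.46], [-1.11, 4.25], [0.08, 2.63], [-2.82, 2.82]. Speed limits (rad/s): [2.79, 2.79, 3.14, 3.14, 3.14, 3.14].

## Interface

Orientations are given as a 3x3 rotation matrix whose columns are the frame's x, y, z axes.
In Python, from plant import ctrl, sensors, optics gives the robot as it stands. Calls block until the motion is done:
- ctrl.move_ptp(position, orientation): joint-space move of the TCP to a pose.
- ctrl.move_l(position, rot=None, vel=150, threshold=None): straight line of the TCP; rot=None keeps the orientation; vel is the mean speed in mm/s. With threshold (N) it stops when the force on the tool has changed by that much, and returns True; else False.
- ctrl.set_joints(angles): joint-space move.
- ctrl.gripper_to(opening, force=None): finger opening in mm; force is the grip in N (None keeps the last); returns when the fingers have stopped.
- ctrl.hold(seconds).
- ctrl.solve_ik(position, orientation): joint angles nearest the present ones, or None.
- sensors.read_state(): the state.
- optics.grab_frame(name): name is "scene" or "top" or "wrist"; returns (picture, depth): 384x512x3 uint8, red, green, blue; 384x512 float32, mm along the optical axis (not along the pixel's ray), 0 where there is no reading.
- optics.camera_params(name): a dict with "mtx" (3x3 intrinsics, pixels), "R" (3x3) and "t" (3): a world point X has camera coordinates R X + t; the wrist camera has in their place "T_tool_cam" (4x4, takes a point from camera to tool coordinates, whose origin is the TCP and whose axes are the flange's). Camera axes: x right, y down, z forward; pixel columns grow to the right and rows downward; lengths in mm; the calibration is good to about 2 mm. A picture is of the moment at which its call begins: read the wrist's pose just before it. camera_params takes no time and is no camera call.
A pose or a line that the arm cannot do raises ctrl.MotionError and nothing moves.
- ctrl.finish_job(): hands the job in, once; it reports no verdict.
The state is a dict: "t": time; "q": joint angles; "qvel": joint speeds; "tau": joint torques, N m; "eef_pos": TCP position; "eef_rot": TCP orientation; "force": force on the tool from outside, world axes, zero at the start; "wrist_torque": the same for the moment, N m; "grip_width": finger opening in mm.
Only numpy, scipy, OpenCV 4.12 (cv2) and the standard library are available. Lean on these libraries where they do the work, as an engineer would, in place of code of your own. Each camera call takes 0.05 s, during which the arm holds its last target. There are 200 camera calls.

## Task

Check in the blue tool case for the sale: take the yellow hand scanner from its grey pad, aim its window straight down at the barcode label on the closed lid from 5 to 10 cm above it, keep it steady there for a good second, and stand the scanner upright on its pad again. Then lift the lid until it lies at the same angle as the orange pointer on the side of the case, and finish while still holding it there with the gripper so that the contents can be photographed. Do not shift the pointer or the other things on the table.

Things in the scene. Friction and masses are not known exactly. Their poses are not given: they have to be found in the camera images.
- scanner: Loose hand scanner, about 0.2 kg, standing upright: black head 62 x 56 x 44 mm (x, y, z) below, and a yellow upright grip 38 x 32 mm (x, y) from 44 to 142 mm above its underside (rounded edges). Its scan window is the underside and looks along -z. Origin: centre of the underside; z up along the grip.
- pad: Fixed grey square pad, 120 x 120 mm, 12 mm thick, flat on top, on which the scanner stands. Origin: centre of its underside, on the table. It may be to the left or to the right of the case.
- label (a point): White barcode label, 45 x 70 mm, on top of the case's lid; the point is its centre. Moves with the lid; z is the lid's outward normal.
- lid (a joint): Lid angle, rad: 0 closed (level), grows as its front edge rises, up to 1.7. The lid (0.5 kg or so, 220 mm deep, 260 mm wide, 12 mm thick) falls shut when let go: no stay, nearly no friction.
- lid_hinge (a point): Centre of the lid's hinge line, at the far edge of the lid in the middle of its thickness, 116 mm above the table. y runs along the hinge line; the closed lid reaches from here along -x, towards the robot. Opening turns the lid about +y (this frame turns with it). The blue case under it is fixed, 220 x 260 mm, 110 mm high.
- lid_bar (a point): Middle of the black round bar handle on the lid's front edge: bar 12 mm thick, 110 mm long along y, in the lid's mid-plane, 262 mm from the hinge line and 42 mm in front of the lid's edge, with an open gap between (side arms at its two ends only). The frame turns with the lid; x runs from the bar to the hinge.
- pointer (a joint): Angle of the orange pointer, rad, on the same scale as lid: the lid is at the mark when the two are equal. Differs from run to run; very stiff, to be left alone.
- pointer_tip (a point): Centre of the orange ball (18 mm) at the end of the orange pointer, a bar 10 mm high that turns about the lid's hinge line, 22 mm outside the case's left (+y) side, 152 mm from the case's middle. The ball is 240 mm from the hinge line; x runs from the ball along the pointer to the hinge line. It stands up beside the case, its ball 0.22 to 0.32 m above the table, against a thin steel arc: keep clear of it when crossing that side.
- can: Bystander: loose green can with a pale top, 66 mm across, 110 mm high. Origin: centre of its underside.
- tape: Bystander: loose orange roll of tape, 90 mm across, 45 mm high. Origin: centre of its underside.
- jar: Bystander: loose jar with a white label and a red cap, 64 mm across, 85 mm high, near the front of the case. Origin: centre of its underside.
- carton: Bystander: fixed cardboard tray of screwdrivers, 130 x 130 mm, 60 mm high, on the side of the case where the pad is not. Origin: centre of its underside.
Things that resemble listed ones, but are neither listed nor needed, are in the scene too. What is meant by the scanner is not pink, and is the larger of those in its own colour.

How it is judged (in metres and radians):
On the way, in this order (a step that is already met when the one before it is completed fails the run):
1. the held scanner looks squarely (within 0.3 rad) at the label on the closed lid from 35 to 115 mm, its aim within 22 mm of the label's centre each way, steady for 0.8 s (x of label in the frame of scanner between -0.022 and 0.022 m and y of label in the frame of scanner between -0.022 and 0.022 m and z of label in the frame of scanner between -0.115 and -0.035 m and angle between the z axis of scanner and the z axis of label, either way round below 0.3 rad and linear speed of scanner below 0.05 m/s and angular speed of scanner below 0.3 rad/s and contact force between the fingers and scanner above 0.5 N and value of joint lid below 0.05 rad), for 0.8 s.
2. the scanner stands upright on its pad again, let go, the lid still closed (horizontal distance between scanner and pad below 0.045 m and z of scanner in the frame of pad below 0.02 m and angle between scanner's own z axis and vertical below 0.1 rad and contact force between the fingers and scanner below 0.1 N and linear speed of scanner below 0.02 m/s and value of joint lid below 0.05 rad), for 0.2 s.
3. the lid is lifted by the gripper (value of joint lid above 0.2 rad and contact force between the fingers and lid above 0.3 N), for 0.1 s.
At the end, for the whole second after the job is handed in: The gripper's fingers hold the lid up, at rest (under 0.05 rad/s) and within 0.07 rad (4 degrees) of the pointer's angle, with nothing else carrying it; the scanner stands upright on its pad, its centre within 45 mm of the pad's, untouched (angle between the x axis of lid_bar and the x axis of pointer_tip, either way round below 0.07 rad and value of joint lid above 0.3 rad and velocity of joint lid between -0.05 and 0.05 rad/s and contact force between the fingers and lid above 0.4 N and contact force between each of lid, the fingers and scanner below 0.1 N and contact force between lid and can below 0.1 N and contact force between lid and tape below 0.1 N and contact force between lid and jar below 0.1 N and horizontal distance between scanner and pad below 0.045 m and z of scanner in the frame of pad below 0.02 m and angle between scanner's own z axis and vertical below 0.1 rad and linear speed of scanner below 0.02 m/s); the arm keeps its last pose, push and grip.
It fails at once if the orange pointer is shifted by more than 12 mm at its tip (distance of pointer_tip from where it was at the start of the episode above 0.012 m).
It fails at once if a bystander (can, tape or jar) is moved by more than 30 mm (distance of any of can, tape, jar from where it was at the start of the episode above 0.03 m).
It also fails if it takes over 72 s, if anything falls off the work surface, if the arm or the gripper's body presses on something with over 40 N, if the wrist force passes 120 N, or if a joint passes its speed limit or range.

## Working session

There is one attempt and no reset: what is moved stays moved. The work goes in short steps, each a Python script; the robot and the scene stay as the last script left them, time stands still between calls to the robot, and variables do not carry over. Pictures are saved under pics/ and viewed, about 8 in all and at most 12, crops included, and the job is handed in when it is done.

```bash
ls; mkdir -p pics
cat > h.py <<'E'
import numpy as np, cv2
from plant import ctrl, sensors, optics
def pts(name, depth):
    """world points per pixel for a static camera, wrist too"""
    c=optics.camera_params(name); K=c["mtx"]; h,w=depth.shape
    u,v=np.meshgrid(np.arange(w),np.arange(h))
    P=np.stack([(u-K[0,2])/K[0,0]*depth,(v-K[1,2])/K[1,1]*depth,depth],-1)
    if "R" in c: return (P-np.array(c["t"]).ravel())@np.array(c["R"])
    T=np.array(c["T_tool_cam"]); s=sensors.read_state()
    return (P@T[:3,:3].T+T[:3,3])@np.array(s["eef_rot"]).T+np.array(s["eef_pos"])
E
python3 - <<'E'
from h import *
ims=[]
for n in ("scene","top"):
    im,d=optics.grab_frame(n); np.savez(f"pics/{n}.npz",im=im,P=pts(n,d),d=d)
    cv2.imwrite(f"pics/{n}0.png",cv2.resize(im[:,:,::-1],None,fx=1.5,fy=1.5,interpolation=cv2.INTER_CUBIC))
    c=optics.camera_params(n); print(n, -np.array(c["R"]).T@np.array(c["t"]).ravel(), np.round(c["mtx"],1).tolist())
print(sensors.read_state()["t"], ctrl.tcp_to_tips)
E
```

```text
pics
scene [1372.23847598  166.6923916  1202.0901734 ] [[401.6, 0.0, 259.7], [0.0, 401.6, 193.0], [0.0, 0.0, 1.0]]
top [ 422.55573558   14.28763989 1483.07851553] [[497.3, 0.0, 260.2], [0.0, 497.3, 189.5], [0.0, 0.0, 1.0]]
0.1 25.0
```

View pics/scene0.png

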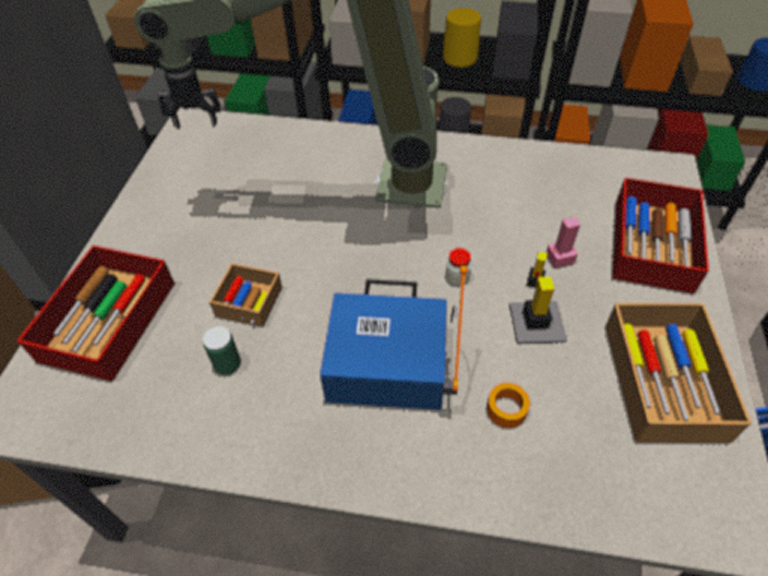

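View pics/top0.png

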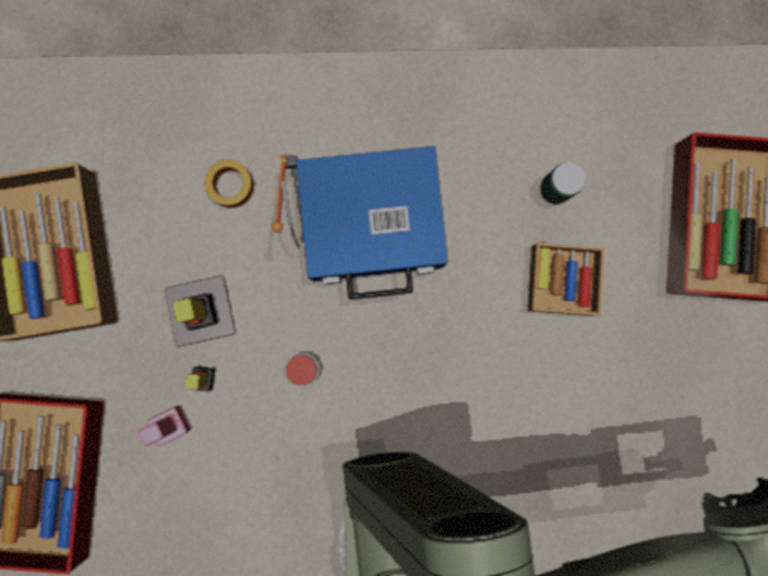

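The scene view shows the case in the middle and the pad with the larger yellow scanner on its +y side. The small yellow scanner and the pink one are decoys. In the top view (768x576) the pad is at about (200,310), the label at (390,220), the bar at (380,288), the pointer ball at (277,227) and the jar at (303,369). Next I'll measure these.

```bash
cat > m.py <<'E'
from h import *
def ray(n,uv,z):
    c=optics.camera_params(n);K=c["mtx"];R=np.array(c["R"]);t=np.array(c["t"]).ravel()
    o=-R.T@t; d=R.T@np.linalg.inv(K)@np.array([uv[0],uv[1],1.]); return o+d*(z-o[2])/d[2]
def raydir(n,uv):
    c=optics.camera_params(n);R=np.array(c["R"]);o=-R.T@np.array(c["t"]).ravel()
    d=R.T@np.linalg.inv(c["mtx"])@np.array([uv[0],uv[1],1.]); return o,d/np.linalg.norm(d)
def tri(a,b):
    (o1,d1),(o2,d2)=a,b; s=np.linalg.lstsq(np.stack([d1,-d2],1),o2-o1,rcond=None)[0]
    p,q=o1+s[0]*d1,o2+s[1]*d2; return (p+q)/2,np.linalg.norm(p-q)
E
python3 - <<'E'
from m import *
T=np.load("pics/top.npz");S=np.load("pics/scene.npz")
hs={k:cv2.cvtColor(a["im"],cv2.COLOR_RGB2HSV) for k,a in (("top",T),("scene",S))}
def box(m,x0,y0,x1,y1):
    o=np.zeros_like(m);o[y0:y1,x0:x1]=m[y0:y1,x0:x1];return o
def rect(m):
    cs=cv2.findContours(m,cv2.RETR_EXTERNAL,cv2.CHAIN_APPROX_NONE)[0]
    c=max(cs,key=cv2.contourArea); return cv2.minAreaRect(c)
def show(name,r,z):
    b=cv2.boxPoints(r); W=np.array([ray("top",p,z) for p in b])
    e=W[1]-W[0],W[2]-W[1]
    print(name,"c",np.round(ray("top",r[0],z)[:2],1),"len",[round(np.linalg.norm(x),1) for x in e],"ang",[round(np.degrees(np.arctan2(x[1],x[0]))%180,1) for x in e])
h=hs["top"]; P=T["P"]
show("lid",rect(box(cv2.inRange(h,(100,120,40),(125,255,255)),190,90,300,190)),122)
show("label",rect(box(cv2.inRange(h,(0,0,140),(180,70,255)),240,130,280,160)),122)
show("grip top",rect(box(cv2.inRange(h,(20,130,140),(35,255,255)),110,190,140,220)),154)
# pad: by depth-height in window
H=P[:,:,2]; m=box(((H>6)&(H<400)).astype(np.uint8)*255,105,180,160,235)
show("pad(any height)",rect(m),12)
v=h[185:232,108:158]; print("pad V/S:",v[:,8,2],H[200:225,118].round())
m=box(cv2.inRange(h,(0,0,60),(180,60,118)),105,180,160,235); show("pad grey",rect(m),12)
m=box(cv2.inRange(h,(0,0,0),(180,255,50)),225,180,280,200); show("bar frame",rect(m),116)
show("jar",rect(box(cv2.inRange(h,(0,100,60),(8,255,255)),185,230,220,260)),85)
# pointer ball
def orange(k,x0,y0,x1,y1): return box(cv2.inRange(hs[k],(5,150,100),(18,255,255)),x0,y0,x1,y1)
for k,b in (("top",(175,95,197,165)),("scene",(295,170,320,265))):
    m=orange(k,*b); ys,xs=np.nonzero(m); print(k,len(xs),xs.min(),xs.max(),ys.min(),ys.max(),[(int(y),xs[ys==y].min(),xs[ys==y].max()) for y in np.unique(ys)][::4 if k=="scene" else 3])
# mid-pad depth-derived pts for pointer
m=orange("top",175,95,197,165)>0; q=P[m]; print(np.round(q[::6],0).tolist())
# lidtop height check
print("lid z",np.median(H[110:140,210:240]))
cv2.imwrite("pics/c1.png",cv2.resize(np.hstack([T["im"][90:250,90:200],S["im"][160:270,230:390].repeat(1,0)[:, :][:110].copy() if 0 else cv2.copyMakeBorder(S["im"][160:280,270:390],0,40,0,0,cv2.BORDER_CONSTANT)])[:,:,::-1],None,fx=3.4,fy=3.4,interpolation=cv2.INTER_CUBIC))
E
```

```text
lid c [634.3  29.2] len [np.float64(257.6), np.float64(221.2)] ang [np.float64(95.2), np.float64(4.7)]
label c [620.6  -3.2] len [np.float64(71.6), np.float64(46.3)] ang [np.float64(95.2), np.float64(5.0)]
grip top c [467.4 354.3] len [np.float64(8.0), np.float64(31.2)] ang [np.float64(118.1), np.float64(28.4)]
pad(any height) c [460.9 368.6] len [np.float64(132.5), np.float64(126.7)] ang [np.float64(101.4), np.float64(11.9)]
pad V/S: [149 148 151 152 143 114 122 127 123 125 127 126 125 127 125 131 144 157
 160 156 154 146 133 136 140 135 123 128 130 126 130 127 126 125 129 129
 124 124 123 127 125 121 126 135 140 142 145] [ 12. 152. 156. 157. 157. 154. 146. 154. 152. 154. 160. 156. 154. 153.
  16.  17.  10.  16.  14.  15.  15.  14.  15.  13.  14.]
pad grey c [474.6 320.3] len [np.float64(21.7), np.float64(120.5)] ang [np.float64(102.2), np.float64(12.7)]
bar frame c [514.4  25.8] len [np.float64(122.0), np.float64(22.8)] ang [np.float64(94.5), np.float64(4.4)]
jar c [347.5 165.7] len [np.float64(53.1), np.float64(52.8)] ang [np.float64(88.7), np.float64(179.1)]
top 92 182 190 104 15
[... 1018 characters left out ...]
t64(306)), (228, np.int64(305), np.int64(306)), (232, np.int64(305), np.int64(305)), (236, np.int64(305), np.int64(305)), (240, np.int64(304), np.int64(305)), (244, np.int64(304), np.int64(304)), (248, np.int64(304), np.int64(304)), (252, np.int64(303), np.int64(304)), (257, np.int64(302), np.int64(304))]
[[740.0, 189.0, 129.0], [729.0, 184.0, 133.0], [725.0, 185.0, 122.0], [706.0, 186.0, 159.0], [691.0, 183.0, 182.0], [656.0, 183.0, 227.0], [647.0, 182.0, 236.0], [633.0, 179.0, 258.0], [624.0, 178.0, 268.0], [614.0, 176.0, 282.0], [602.0, 176.0, 297.0], [592.0, 177.0, 313.0], [590.0, 172.0, 312.0], [585.0, 181.0, 313.0], [583.0, 179.0, 313.0], [581.0, 175.0, 308.0]]
lid z 123.35680933085112
```

View pics/c1.png

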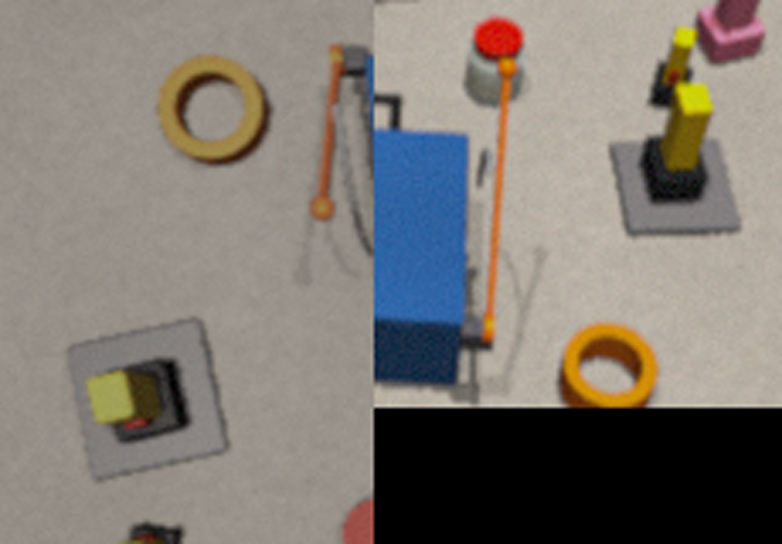

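The crop shows the pad's corners in full-frame top pixels at about (110,192), (149,184), (157,222) and (118,231). The grip top is at about (122,207) and the orange ball at (184.5,151). I'll raise the arm clear and look at the scanner from close by with the wrist camera.

```bash
cat >> m.py <<'E'
def down(yaw):  # tool z down, tool y (jaws) along direction yaw
    y=np.array([np.cos(yaw),np.sin(yaw),0]);z=np.array([0,0,-1.]);return np.stack([np.cross(y,z),y,z],1)
def snap(name,fn):
    im,d=optics.grab_frame(name); P=pts(name,d); np.savez(f"pics/{fn}.npz",im=im,P=P)
    cv2.imwrite(f"pics/{fn}.png",im[:,:,::-1]); return im,P
E
python3 - <<'E'
from m import *
c=lambda u,v:(u/3.4+90-.35,v/3.4+90-.35)
W=np.array([ray("top",c(*p),12)[:2] for p in ((68,347),(202,318),(228,450),(96,480))])
print("pad",W.mean(0).round(1),W.round(0).tolist()); g=ray("top",c(109,398),154); print("grip",g.round(1))
b,e=tri(raydir("top",(184.4,151)),raydir("scene",(308.8,179.7))); print("ball",b.round(1),e)
hd=np.array([np.cos(np.radians(4.95)),np.sin(np.radians(4.95))]); hg=np.array([634.3,29.2])+110*hd
a=(hg-b[:2])@hd; print("hinge",hg,"theta",np.arctan2(b[2]-116,a),np.hypot(a,b[2]-116),"bar",hg-262*hd)
s=sensors.read_state(); print(s["eef_rot"].round(2).tolist() if hasattr(s["eef_rot"],'round') else s["eef_rot"])
T=optics.camera_params("wrist"); print(np.round(T["T_tool_cam"],2).tolist(),T["mtx"][0])
for yaw in (-1.5,1.64):
    q=ctrl.solve_ik([460,350,420],down(yaw)); print(yaw,q)
E
```

```text
pad [464.3 369.6] [[511.0, 439.0], [533.0, 323.0], [418.0, 301.0], [395.0, 415.0]]
grip [461.4 366.1 154. ]
ball [586.3 176.9 304.8] 0.12277607512383137
hinge [743.88974141  38.69150024] theta 0.9156378219128514 238.14417679178013 bar [482.86690277  16.0844724 ]
[[0.97, 0.25, -0.0], [0.25, -0.97, 0.0], [0.0, -0.0, -1.0]]
[[0.0, -0.95, -0.32, 81.7], [1.0, 0.0, 0.0, -0.18], [-0.0, -0.32, 0.95, -117.94], [0.0, 0.0, 0.0, 1.0]] [327.62180179   0.         258.80902571]
-1.5 [ 5.00731645e-01  1.40353853e-01  1.28800524e+00 -4.44089210e-16
  1.71323356e+00  2.00073165e+00]
1.64 [ 5.00731645e-01  1.40353853e-01  1.28800524e+00 -4.44089210e-16
  1.71323356e+00 -1.13926835e+00]
```

Run:
```python
from m import *
ctrl.move_ptp([400,-200,480],down(1.6))
ctrl.move_ptp([463,367,400],down(np.radians(98)))
im,P=snap("wrist","w1")
h=cv2.cvtColor(im,cv2.COLOR_RGB2HSV); m=cv2.inRange(h,(20,130,60),(35,255,255)); m[P[:,:,2]<146]=0
c=max(cv2.findContours(m,cv2.RETR_EXTERNAL,cv2.CHAIN_APPROX_NONE)[0],key=cv2.contourArea); 
q=P[:,:,:][m>0]; print(len(q),np.median(q,0))
r=cv2.minAreaRect(np.ascontiguousarray(q[:,:2].astype(np.float32))); print("grip",r)
g=(P[:,:,2]>35)&(P[:,:,2]<60)&(np.hypot(P[:,:,0]-463,P[:,:,1]-367)<60); k=P[g]; print("head",len(k),cv2.minAreaRect(np.ascontiguousarray(k[:,:2].astype(np.float32))))
print(sensors.read_state()["t"])
```

```text
895 [459.84859389 367.05370534 153.97018087]
grip ((431.9571533203125, 360.2736511230469), (98.78498840332031, 31.447120666503906), 13.851374626159668)
head 805 ((461.2970275878906, 367.190673828125), (61.27040100097656, 56.002384185791016), 13.074801445007324)
4.0417
```

View pics/w1.png

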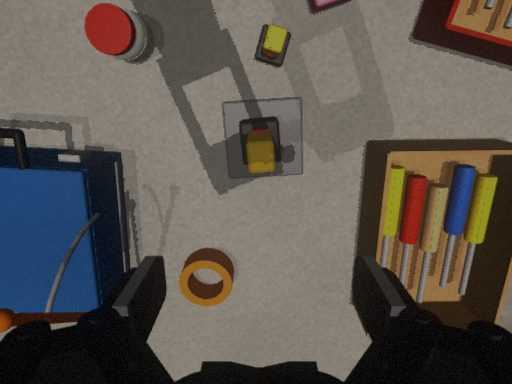

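The wrist view shows the scanner on its pad at about (260,150), with a yaw of 13° and its centre at about (461,367). I'll grasp the grip across its 32 mm side and lift it.

Run:
```python
from m import *
R=down(np.radians(103.2))
ctrl.gripper_to(75,30)
ctrl.move_l([460.7,367,230],R,vel=200)
print(ctrl.move_l([460.7,367,123],vel=100,threshold=8))
ctrl.gripper_to(0,40); s=sensors.read_state(); print("w",s["grip_width"],s["force"],s["eef_pos"])
ctrl.move_l([460.7,367,290],vel=150); s=sensors.read_state(); print("w",s["grip_width"],s["force"],s["t"])
R2=down(np.radians(95))
ctrl.move_l([440,100,320],R2,vel=200)
ctrl.move_l([545,-3,320],vel=200)
snap("wrist","w2"); snap("top","t2"); snap("scene","s2")
a,b,c=[cv2.imread(f"pics/{n}.png") for n in ("w2","t2","s2")]
cv2.imwrite("pics/c2.png",np.hstack([cv2.resize(a,(400,300)),cv2.resize(c[100:300,180:440],(400,300))]))
```

```text
False
w 31.640960335309874 [0.2643215  0.99070183 1.43600517] [460.97780769 367.30336465 123.55633242]
w 31.545557086429067 [-0.04720875  0.32239893 -2.73388119] 8.25
```

View pics/c2.png

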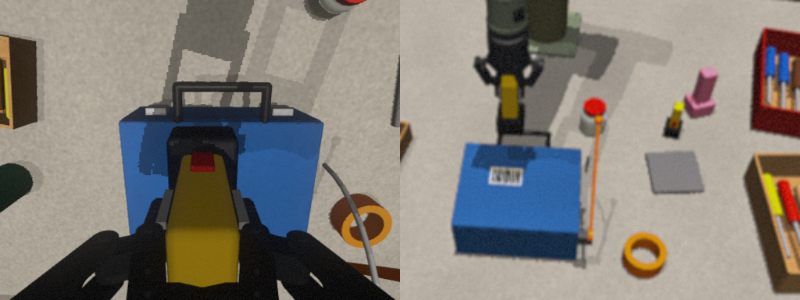

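The scanner is held straight and clear of the pointer. Next I'll scan, carry it back and set it down.

```bash
python3 - <<'E'
from m import *
ctrl.move_l([620.6,-3.2,320],vel=120)
ctrl.move_l([620.6,-3.2,307],vel=40)
ctrl.hold(1.8); s=sensors.read_state(); print(s["eef_pos"],s["grip_width"],s["t"])
snap("scene","s3")
ctrl.move_l([545,-3,320],vel=150)
ctrl.move_l([440,100,320],vel=200)
R=down(np.radians(103.2))
ctrl.move_l([462,367.5,290],R,vel=200)
ctrl.move_l([462,367.5,140],vel=120)
print(ctrl.move_l([462,367.5,121],vel=20,threshold=4), sensors.read_state()["eef_pos"])
E
python3 -c "
import cv2;a=cv2.imread('pics/s3.png')[100:300,180:440];cv2.imwrite('pics/c3.png',cv2.resize(a,None,fx=2,fy=2))"
```

```text
[620.60450324  -3.20409878 307.03127707] 31.540908440919114 13.8417
True [461.70358508 367.35873485 123.55183724]
```

View pics/c3.png

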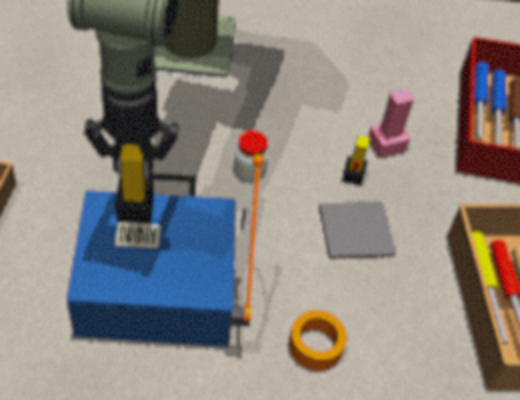

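The scan picture shows the head above the label and square to it, and set-down contact came at the pick-up height. I'll release, back off, check the scanner and look at the bar from close up.

Run:
```python
from m import *
ctrl.gripper_to(75,40); ctrl.hold(0.4)
ctrl.move_l([462,367.5,260],vel=150)
ctrl.move_l([463,367,360],vel=200)
im,P=snap("wrist","w4")
g=(P[:,:,2]>35)&(P[:,:,2]<60)&(np.hypot(P[:,:,0]-463,P[:,:,1]-367)<60); k=P[g]; print("head",len(k),cv2.minAreaRect(np.ascontiguousarray(k[:,:2].astype(np.float32))))
g=(P[:,:,2]>148)&(P[:,:,2]<162)&(np.hypot(P[:,:,0]-463,P[:,:,1]-367)<40);print("griptop",np.median(P[g],0))
ctrl.move_l([440,100,330],down(np.radians(60)),vel=200)
ctrl.move_ptp([440,15,310],down(np.radians(4.9)))
im,P=snap("wrist","w5")
dark=im.max(2)<60
g=dark&(abs(P[:,:,2]-117)<14)&(P[:,:,0]<515)&(P[:,:,0]>440)&(abs(P[:,:,1]-16)<75)
k=P[g]; print("bar",len(k),np.median(k,0),cv2.minAreaRect(np.ascontiguousarray(k[:,:2].astype(np.float32))))
f=k[abs(k[:,1]-16)<40]; pf=np.polyfit(f[:,1],f[:,0],1); print("bar x at y=16",np.polyval(pf,16),"slope deg",np.degrees(np.arctan(pf[0])),"z",np.median(f[:,2]), len(f)); print(sensors.read_state()["t"])
cv2.imwrite("pics/c5.png",np.hstack([cv2.resize(cv2.imread(f"pics/{n}.png"),(400,300)) for n in("w4","w5")]))
```

```text
head 933 ((461.05511474609375, 366.74462890625), (61.287254333496094, 55.874107360839844), 13.71603012084961)
griptop [460.42810338 367.01083265 153.02003609]
bar 2043 [487.31447264  31.93241512 121.45958907] ((496.3746032714844, 19.25619888305664), (39.30349349975586, 122.18365478515625), 1.2501591444015503)
bar x at y=16 485.20143398200423 slope deg -4.7655712367275065 z 121.46358169212479 951
24.075
```

View pics/c5.png

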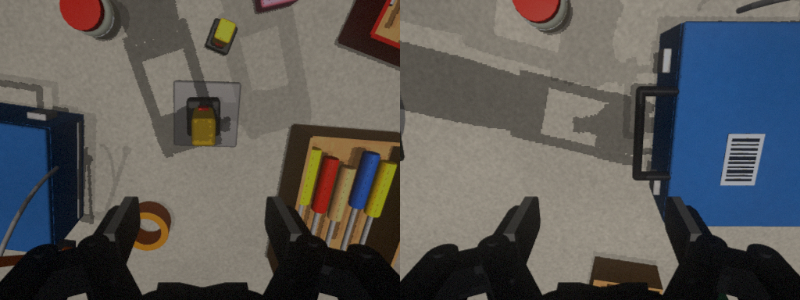

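The scanner stands upright at (461,367). The bar is at x≈484, y≈16, and its direction agrees with the lid. I'll grasp the bar and swing the lid up along its arc.

Run:
```python
from m import *
a=np.radians(4.9);R=down(a);hd=np.array([np.cos(a),np.sin(a),0])
ctrl.gripper_to(36,40)
ctrl.move_ptp([484,16,200],R)
print(ctrl.move_l([484,16,122],vel=60,threshold=8))
ctrl.gripper_to(0,50); s=sensors.read_state(); print(s["grip_width"],s["force"],s["eef_pos"])
p0=np.array([484,16,122.])
for th in np.linspace(0,0.913,13)[1:]:
    p=p0+262*(1-np.cos(th))*hd+np.array([0,0,262*np.sin(th)])
    ctrl.move_l(p,vel=80)
ctrl.hold(0.5); s=sensors.read_state(); print(s["grip_width"],s["force"],s["eef_pos"],s["t"])
hg=np.array([743.9,38.7,116])
for n in("top","scene"):
    im,P=snap(n,n+"6"); h=cv2.cvtColor(im,cv2.COLOR_RGB2HSV)
    m=(cv2.inRange(h,(100,120,40),(125,255,255))>0)&(P[:,:,2]>150)&(P[:,:,2]<330)&(P[:,:,0]>560)&(P[:,:,0]<740)&(abs(P[:,:,1]-30)<125)
    k=P[m]; 
    if len(k)>50:
        x=(hg-k)@hd; pf=np.polyfit(x,k[:,2]-116,1); pf2=np.polyfit(k[:,2]-116,x,1)
        U,S,V=np.linalg.svd(k-k.mean(0),full_matrices=False); nn=V[2]*np.sign(V[2][2])
        print(n,len(k),"lid angle",np.arctan(pf[0]),np.arctan(1/pf2[0]),"svd",np.arctan2(nn@hd,nn[2]),pf[1],S)
ims=[cv2.imread("pics/top6.png")[60:280,80:340],cv2.imread("pics/scene6.png")[100:320,180:440]]
cv2.imwrite("pics/c6.png",cv2.resize(np.hstack(ims),None,fx=1.5,fy=1.5))
```

```text
False
10.477254743402614 [ 5.14496472  2.26392111 -2.23784069] [485.91331508  16.06926169 122.80534989]
10.037209002939548 [-7.4786348  -2.04739658  6.88620172] [583.79914701  24.35664763 330.47117911] 32.175
top 990 lid angle 0.8800416113248378 0.8826403647999342 svd 0.8817302293784791 17.296921673268148 [3377.80839029 1774.43474855   63.14290924]
scene 4359 lid angle 0.8931826396119121 0.8968556329174195 svd 0.8953707661091529 15.282324803565887 [4937.80409045 3585.97285139  151.94308001]
```

View pics/c6.png

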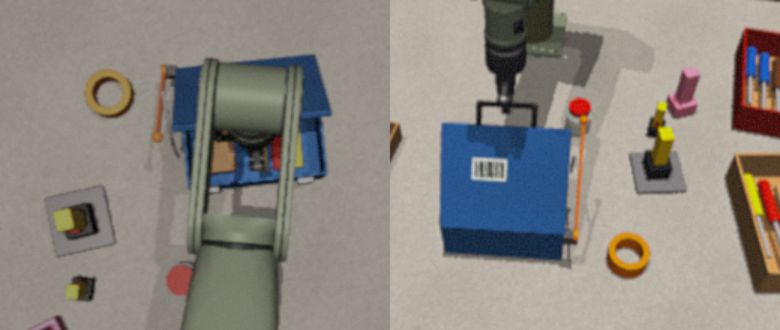

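The picture shows the lid held nearly parallel to the pointer, with everything else in place. Lid depth gives 0.88–0.895, so I'll measure the pointer the same way and cross-check using the label.

Run:
```python
from m import *
a=np.radians(4.9);hd=np.array([np.cos(a),np.sin(a),0]);sd=np.array([-np.sin(a),np.cos(a),0]);hg=np.array([743.9,38.7,116])
for n,b in (("top",(175,95,197,165)),("scene",(295,170,320,265))):
    d=np.load(f"pics/{n}6.npz");im,P=d["im"],d["P"];h=cv2.cvtColor(im,cv2.COLOR_RGB2HSV)
    m=cv2.inRange(h,(5,150,100),(18,255,255))>0; w=np.zeros_like(m);w[b[1]:b[3],b[0]:b[2]]=1;m&=w
    k=P[m]; k=k[(abs((k-hg)@sd-152)<15)]; x=(hg-k)@hd; z=k[:,2]-116; ok=(x>15)&(x<135)&(z>0)
    for _ in range(4):
        pf=np.polyfit(z[ok],x[ok],1); r=abs(np.polyval(pf,z)-x); ok=(r<8)&(x>15)&(x<135)
    print(n,ok.sum(),"pointer depth angle",np.arctan(1/pf[0]),np.arctan(np.polyfit(x[ok],z[ok],1)[0]),pf)
    # pointer as image line -> rays into its plane y'=152
    ys,xs=np.nonzero(m); Q=[]
    for u,v in zip(xs,ys):
        o,dd=raydir(n,(u,v)); t=(152-(o-hg)@sd)/(dd@sd); p=o+t*dd; Q.append(((hg-p)@hd,p[2]-116))
    Q=np.array(Q); 
    if n=="scene": print(" (ray/plane is weak here)")
# label in scene
d=np.load("pics/scene6.npz");im=d["im"];h=cv2.cvtColor(im,cv2.COLOR_RGB2HSV)
m=cv2.inRange(h,(0,0,140),(180,80,255)); w=np.zeros_like(m); w[200:225,232:275]=1; m*=w
m=cv2.morphologyEx(m,cv2.MORPH_CLOSE,np.ones((5,5),np.uint8))
c=max(cv2.findContours(m,cv2.RETR_EXTERNAL,cv2.CHAIN_APPROX_NONE)[0],key=cv2.contourArea);r=cv2.minAreaRect(c);print("label",r)
o,dd=raydir("scene",r[0]); L=(hg-[620.6,-3.2,116])@hd; off=(np.array([620.6,-3.2,116])-hg)@sd
from scipy.optimize import least_squares
def f(p): 
    th,t=p[0],p[1]*1000; X=hg+off*sd-hd*(L*np.cos(th)-6*np.sin(th))+np.array([0,0,L*np.sin(th)+6*np.cos(th)]); return o+t*dd-X
s=least_squares(f,[.9,1.2]); print("label th",s.x,s.fun)
print("label pt depth",np.median(d["P"][m>0],0))
# ball now vs before
b,e=tri(raydir("top",(80+157.5/1.5-.3-.5+0,60+136/1.5-.3)),raydir("scene",(180+(583.5-390)/1.5-.3,100+120/1.5-.3)));print("ball",b,e)
s=sensors.read_state(); print(s["force"],s["eef_pos"],s["t"])
```

```text
top 49 pointer depth angle 0.9080654664669221 0.9073106958349678 [  0.78048998 -10.23233562]
scene 107 pointer depth angle 0.9005477014444826 0.897152391198416 [  0.79265893 -11.50565184]
 (ray/plane is weak here)
label ((246.0, 212.5), (15.0, 24.0), 90.0)
label th [0.86443512 1.22218669] [-0.00186003 -0.01846869  0.00443019]
label pt depth [673.62930668   1.21100412 223.28039382]
ball [587.62056523 176.82447487 306.38454286] 0.4295619953083253
[-8.21848587 -2.17472189  5.60048432] [583.79509271  24.36724546 330.49141361] 32.275
```

The pointer reads 0.90–0.915 and the lid 0.88–0.895 by depth, or about 0.91 from the arm pose. All of that is within tolerance. I'll raise the lid by about 0.01 rad to centre it, let it settle and hand in.

Run:
```python
from m import *
a=np.radians(4.9);hd=np.array([np.cos(a),np.sin(a),0]);th=0.923
ctrl.move_l(np.array([484,16,122.])+262*(1-np.cos(th))*hd+np.array([0,0,262*np.sin(th)]),vel=15)
ctrl.hold(1.0); s=sensors.read_state(); print(s["grip_width"],s["force"],s["eef_pos"],s["t"])
hg=np.array([743.9,38.7,116])
im,P=snap("scene","s7");h=cv2.cvtColor(im,cv2.COLOR_RGB2HSV)
m=(cv2.inRange(h,(100,120,40),(125,255,255))>0)&(P[:,:,2]>150)&(P[:,:,2]<330)&(P[:,:,0]>560)&(P[:,:,0]<740)&(abs(P[:,:,1]-30)<125)
k=P[m];print("lid",np.arctan(np.polyfit((hg-k)@hd,k[:,2],1)[0]))
ctrl.finish_job()
```

```text
10.04202287183042 [-7.35682957 -2.09498083  5.77425143] [585.73860745  24.53259403 332.01646225] 33.6
lid 0.9024709802349405
the job is handed in; nothing more can be done
```

I scanned the label, put the scanner back on its pad, and handed the job in at about 34 s with the gripper holding the lid open at the pointer's angle. `ctrl.finish_job()` gives no verdict, so what follows is from my own checks.

- **Scan:** I held the scanner about 75 mm above the label, pointing straight down, for 1.8 s. Its position matched the measured label centre, and the scene picture agreed.
- **Scanner back on its pad:** it stands upright and untouched, about 4 mm from the pad's centre. I measured this from close by after letting go.
- **Lid:** my last depth measurement put it at 0.902 rad. The pointer measured 0.90 to 0.915 rad across several methods, and the allowed difference is 0.07 rad.
- **Pointer and other objects:** the pointer ball stayed where it was to within 2 mm of measuring error. The can, tape and jar were not measured again; the tape and jar looked unmoved in the pictures, and the arm never came near the can.

**Checks that disagreed:** before I raised the lid a final 0.01 rad, coarse readings from the label ranged from 0.86 to 0.97 rad. The arm's own pose pointed to about 0.91 to 0.92 rad. The gripper also reads 10 mm wide on the 12 mm bar, and the arm feels a steady side force of about 7 N, but the pose held still.

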